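# Load the transmitter tray and slide it into the charging dock

## Task

Put the orange wireless transmitter from the desk flat into the empty pocket of the blue tray, beside the black one already there. Then set the loaded tray between the guide rails of the charging dock, yellow tab towards you, and slide it fully home against the back of the bay. Keep the tray level and leave the gooseneck microphone, chime, megaphone and pen cup where they stand.

Things in the scene. Friction and masses are not known exactly. Their poses are not given: they have to be found in the camera images.
- dock: Charging dock, dark plastic, clear roof, fixed (sizes in mm) on the left or right of the desk, mouth roughly towards the robot. Origin on the desk under the middle of the mouth; x points into the bay, z up. Floor plate 188 wide, top at z = 10, from x = -130 (open apron before the mouth) to 125. Bay from x = 0 to the back stop at x = 115, 168 wide, clear from z = 10 to 80; roof top z = 90
- dock_apron (a point): point on the floor plate at dock x = -60, z = 10 mm, middle of the apron; axes as the dock's. Guide rails on both sides stand to z = 22: 168 apart from dock x = -45 to 0, flaring to at least 185 apart at x = -124
- dock_home (a point): where the tray's origin lies when home: dock x = 35, y = 0, z = 10 mm; the tray's front face is then 45 mm outside the mouth. Axes as the dock's
- tray: Blue tray, 160 (x) by 162 (y) mm, 350 g empty. Origin under its centre; yellow tab at its front (-x), the +x end goes into the bay first. Base 5 thick, lips to z = 12. White bridge handle on its centre line: bar 80 long (x), 12 wide (y), z = 38 to 52, on a post under each end. Two pockets 82 (x) by 46 (y) inside, at x = 0, y = 54 (black transmitter) and y = -54 (empty), floor at z = 5
- tray_handle (a point): middle of the tray's white handle bar, 45 mm above the tray's underside; axes as the tray's
- tray_front (a point): middle of the front face of the yellow tab (50 wide in y, 8 thick, z = 5 to 38 above the tray's underside): at tray x = -80, z = 25; push here to slide the tray in
- empty_pocket (a point): centre of the floor of the tray's empty pocket; axes as the tray's
- pack_a: black wireless transmitter already in the tray, 70 (x) by 38 (y) by 26 (z) mm, origin at the centre of its underside
- pack_b: orange wireless transmitter lying flat on the desk in front of the robot, 70 (x) by 38 (y) by 26 (z) mm, 120 g, origin at the centre of its underside; either end may face forward in the pocket
- gooseneck: bystander: gooseneck microphone, 270 mm tall, round base 90 mm across, head leaning up to 60 mm to its -x; origin at the centre of the underside
- chime: bystander: desk chime with four brass bars, 36 (x) by 100 (y) mm, 24 high; origin at the centre of the underside
- megaphone: bystander: white megaphone standing on its bell, 124 mm across, 150 high, small handle to its +x; origin at the centre of the underside
- pencup: bystander: green pen cup, 76 mm across, 95 high, pens to 145; origin at the centre of the underside

How it is judged:
On the way, in this order (a step that is already met when the one before it is completed fails the run):
1. the orange transmitter lies flat in the tray's empty pocket (x of pack_b in the frame of tray between -0.008 and 0.008 m and y of pack_b in the frame of tray between -0.062 and -0.046 m and z of pack_b in the frame of tray between 0.002 and 0.009 m and angle between the z axis of pack_b and the z axis of tray, either way round below 0.06 rad and angle between the x axis of pack_b and the x axis of tray, either way round below 0.3 rad), for 0.2 s.
2. the tray, with the orange transmitter in its pocket, is fully home in the dock: within 4 mm of the back stop, tab outside (all of step 1 and x of tray in the frame of dock above 0.031 m and x of tray_front in the frame of dock below -0.035 m and y of tray in the frame of dock between -0.007 and 0.007 m and z of tray in the frame of dock between 0.006 and 0.014 m and angle between the x axis of tray and the x axis of dock, either way round below 0.06 rad and angle between the z axis of tray and the z axis of dock, either way round below 0.05 rad), for 0.2 s.
At the end, for the whole second after the job is handed in: The tray rests flat on the dock's floor with its yellow tab outside, within 4 mm of the back stop, straight in the bay (within 7 mm sideways and 3 degrees); the orange transmitter and the black one each lie flat in their own pocket of the tray (within 8 mm of its centre, lengthwise); all is at rest (all of step 2 and x of pack_a in the frame of tray between -0.008 and 0.008 m and y of pack_a in the frame of tray between 0.046 and 0.062 m and z of pack_a in the frame of tray between 0.002 and 0.009 m and angle between the z axis of pack_a and the z axis of tray, either way round below 0.06 rad and angle between the x axis of pack_a and the x axis of tray, either way round below 0.3 rad and linear speed of each of tray, pack_b below 0.02 m/s); the robot touches nothing.
It fails at once if the gooseneck microphone, chime, megaphone or pen cup is moved more than 30 mm or tipped more than 20 degrees (distance of any of gooseneck, chime, megaphone, pencup from where it was at the start of the episode above 0.03 m or angle between any of gooseneck, chime, megaphone, pencup's own z axis and vertical above 0.35 rad).
It fails at once if the tray is tipped more than 20 degrees (angle between tray's own z axis and vertical above 0.35 rad).
It fails at once if the orange transmitter is dropped into the tray or elsewhere from more than about 2 cm (it falls faster than 0.6 m/s, untouched by the fingers) (linear speed of pack_b above 0.6 m/s and contact force between the fingers and pack_b below 0.1 N and linear speed of tray below 0.1 m/s).
It also fails if it takes over 72 s, if anything falls off the work surface, if the arm or the gripper's body presses on something with over 40 N, if the wrist force passes 120 N, or if a joint passes its speed limit or range.

## Robot

A 6-joint arm with a two-finger parallel gripper is mounted at the origin on the work surface. World frame = base frame: x ahead of the robot, y to its left, z up, the work surface at z = 0. Lengths are in m, angles in rad, forces in N, time in s.
With the tool pointing down it reaches from about 0.275 to 0.875 m from the base axis. Payload 12.5 kg.
Tool frame: the origin (TCP) lies on the centre line of the jaws, within the pads' length; the fingertips stand r.finger_overhang ahead of it and the grasp point (between the pads) lies 3 mm ahead of it (r.finger_overhang is the distance from the TCP to the fingertips, in m); z points along the fingers, y is the direction in which the jaws open and shut (so a half turn about z gives the same grasp; the last joint's range is limited). The gripper opens to 85 mm and grips with 20 to 120 N. Pads are 22 mm wide; open, the fingers measure 114 mm over their backs; the gripper's body (76 mm by 85 mm) begins 54 mm behind the grasp point. The pads swing forward as they close: fully open they stand 13 mm farther back than shut.
Start: joints at [1.189, 0.351, 1.652, -0, 1.139, -0.085], TCP at [0.161, 0.526, 0.216] pointing down, gripper open.
Joint ranges: [-2.75, 2.75], [-0.79, 2.1], [0.01, 2.65], [-1.57, 4.71], [0.07, 3.14], [-2.87, 2.87]. Speed limits (rad/s): [2.22, 2.22, 2.79, 3.14, 3.14, 3.14].

## Interface

Orientations are given as a unit quaternion [x, y, z, w].
In Python, from cell import r, optics gives the robot as it stands. The module is installed in compiled form; this text tells all that it offers. Calls block until the motion is done:
- r.move_to(position, orientation): joint-space move of the TCP to a pose.
- r.move_linear(position, rot=None, vel=0.15): straight line of the TCP; rot=None keeps the orientation; vel is the mean speed in m/s.
- r.set_joints(angles): joint-space move.
- r.set_gripper(opening, squeeze=None): opening from 0.0 (shut) to 1.0 (fully open); squeeze is the grip in N (None keeps the last); returns when the fingers have stopped.
- r.sleep(seconds).
- r.inverse_kinematics(position, orientation): joint angles nearest the present ones, or None.
- optics.get_image(name): name is "scene" or "top" or "wrist"; returns a dict with "pixels" (400x640x3 uint8, red, green, blue), "depth" (400x640 float32, m along the optical axis (not along the pixel's ray), 0 where there is no reading), "fx", "fy", "cx", "cy" (pixels), "camera_from_world" (4x4, takes a point from world to camera coordinates); the wrist camera has in their place "mount" (4x4, takes a point from camera to tool coordinates, whose origin is the TCP and whose axes are the flange's). Camera axes: x right, y down, z forward; pixel columns grow to the right and rows downward; lengths in m; the calibration is good to about 2 mm. A picture is of the moment at which its call begins: read the wrist's pose just before it.
A pose or a line that the arm cannot do raises r.PlanningError and nothing moves.
- r.hand_in(): hands the job in, once; it reports no verdict.
Readings, each from a call of its own:
- r.current_t(): time.
- r.current_q(): joint angles.
- r.current_qvel(): joint speeds.
- r.current_effort(): joint torques, N m.
- r.current_tool_pos(): TCP position.
- r.current_ee_rot(): TCP orientation.
- r.current_contact_force(): force on the tool from outside, world axes, zero at the start.
- r.current_torque(): the same for the moment, N m.
- r.current_opening(): opening from 0.0 (shut) to 1.0 (fully open).
Only numpy, scipy, OpenCV 4.12 (cv2) and the standard library are available. Lean on these libraries where they do the work, as an engineer would, in place of code of your own. Each camera call takes 0.05 s, during which the arm holds its last target.

## Working session

There is one attempt and no reset: what is moved stays moved. The work goes in short steps, each a Python script; the robot and the scene stay as the last script left them, time stands still between calls to the robot, and variables do not carry over. Pictures are saved under pics/ and viewed, and the job is handed in when it is done.

```bash
mkdir -p pics
python3 - <<'E'
from cell import r, optics
import cv2,numpy as np,pickle
print(r.current_t(), r.current_tool_pos(), r.current_ee_rot(), r.finger_overhang)
for n in ("scene","top"):
    im=optics.get_image(n); pickle.dump(im,open(f"{n}0.pkl","wb"))
    cv2.imwrite(f"pics/{n}0.png",im["pixels"][:,:,::-1]); print(n,im["fx"],im["cx"],im["cy"],np.round(im["camera_from_world"],3))
E
```

```text
0.0 [0.16069256 0.52563692 0.21584086] [ 1.47861569e-01  9.89007886e-01 -5.79081772e-04 -1.52849896e-04] 0.022
scene 377.08391722158 321.71478292415384 197.69817181320502 [[ 0.859  0.512 -0.011 -0.478]
 [ 0.381 -0.655 -0.653 -0.182]
 [-0.341  0.557 -0.758  1.319]
 [ 0.     0.     0.     1.   ]]
top 455.51146473928645 318.89522153742763 196.3236120513688 [[-0.085 -0.996 -0.004  0.038]
 [-0.976  0.084 -0.201  0.57 ]
 [ 0.201 -0.013 -0.98   1.462]
 [ 0.     0.     0.     1.   ]]
```

View pics/scene0.png

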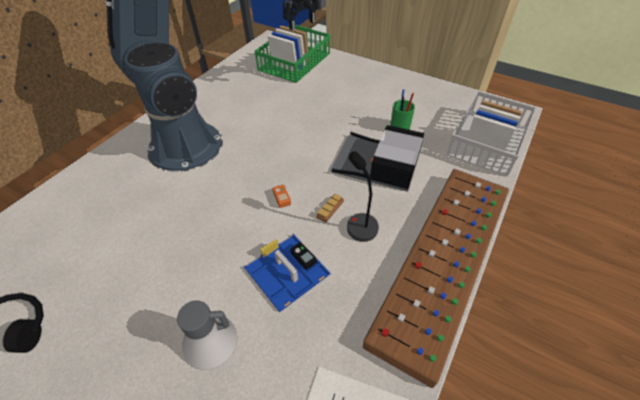

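View pics/top0.png

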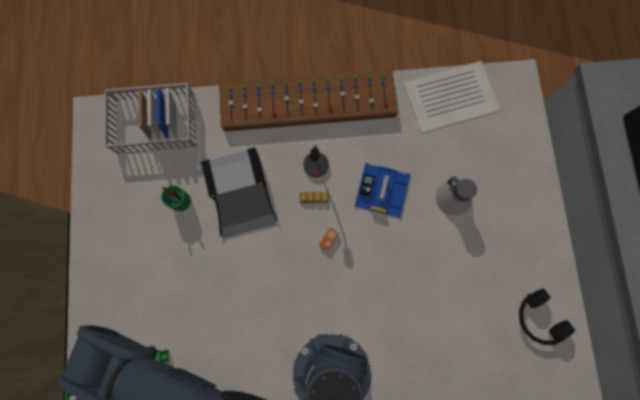

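The images show the orange pack at top pixel (329,239). The tray is at (383,190) with its tab towards the robot, and the dock is at (238,190) to the left. The chime is at (314,198) and the gooseneck at (316,163). Next I'll measure them.

```bash
cat > h.py <<'E'
import numpy as np,cv2,pickle
from scipy.spatial.transform import Rotation as R
def cloud(im,T=None):
    h,w=im["depth"].shape; u,v=np.meshgrid(np.arange(w),np.arange(h)); d=im["depth"].astype(float)
    P=np.stack([(u-im["cx"])/im["fx"]*d,(v-im["cy"])/im["fy"]*d,d],-1)
    M=np.linalg.inv(im["camera_from_world"]) if T is None else T
    return P@M[:3,:3].T+M[:3,3]
def proj(im,p,T=None):
    M=im["camera_from_world"] if T is None else np.linalg.inv(T)
    c=np.asarray(p)@M[:3,:3].T+M[:3,3]
    return np.stack([c[...,0]/c[...,2]*im["fx"]+im["cx"],c[...,1]/c[...,2]*im["fy"]+im["cy"]],-1)
def down(yaw):  # tool z down, tool y axis (jaw) at angle yaw in world
    y=np.array([np.cos(yaw),np.sin(yaw),0]); z=np.array([0,0,-1.]); x=np.cross(y,z)
    return R.from_matrix(np.stack([x,y,z],1)).as_quat()
E
python3 - <<'E'
from h import *
for n in("top","scene"):
    im=pickle.load(open(n+"0.pkl","rb")); P=cloud(im); hsv=cv2.cvtColor(im["pixels"],cv2.COLOR_RGB2HSV).astype(int)
    H,S,V=hsv[...,0],hsv[...,1],hsv[...,2]
    ok=(im["depth"]>0)&(P[...,0]>0.25)&(P[...,0]<.9)&(abs(P[...,1])<.5)
    for nm,m in dict(orange=(H>4)&(H<16)&(S>150)&(V>120)&(P[...,2]>.015),blue=(H>108)&(H<125)&(S>130),yellow=(H>20)&(H<32)&(S>140)&(V>120),green=(H>50)&(H<80)&(S>120)).items():
        m=m&ok
        if nm=='blue': m&=(abs(P[...,1]+.1)<.3)
        if m.sum()<5: continue
        p=P[m]; rect=cv2.minAreaRect(p[:,:2].astype(np.float32))
        print(n,nm,m.sum(),p.mean(0).round(3),np.percentile(p[:,2],[5,50,95]).round(3),np.round(rect[0],3),np.round(rect[1],3),round(rect[2],1))
    for z0,z1 in((.015,.05),(.05,.11),(.11,.3)):
        m=ok&(P[...,2]>z0)&(P[...,2]<z1); k,l,s,c=cv2.connectedComponentsWithStats(m.astype(np.uint8))
        for i in range(1,k):
            if s[i,4]>60: p=P[l==i]; rect=cv2.minAreaRect(p[:,:2].astype(np.float32)); print(n,z0,c[i].round(),s[i,4],np.round(rect[0],3),np.round(rect[1],3),round(rect[2],1),p[:,2].max().round(3))
im=pickle.load(open("top0.pkl","rb"));o=im["pixels"][130:260,190:430,::-1]
cv2.imwrite("pics/topz.png",cv2.resize(o,None,fx=3.3,fy=3.3,interpolation=cv2.INTER_CUBIC))
im=pickle.load(open("scene0.pkl","rb"));o=im["pixels"][90:320,230:450,::-1]
cv2.imwrite("pics/scenez.png",cv2.resize(o,None,fx=2.6,fy=2.6,interpolation=cv2.INTER_CUBIC))
E
```

```text
top orange 77 [ 0.423 -0.023  0.026] [0.022 0.026 0.032] [ 0.431 -0.031] [0.031 0.061] 51.5
top blue 1501 [ 0.585 -0.239  0.007] [0.    0.006 0.015] [ 0.587 -0.232] [0.155 0.157] 70.1
top green 293 [0.605 0.443 0.052] [0.007 0.052 0.095] [0.586 0.168] [0.667 0.072] 86.2
top 0.015 [306. 117.] 1576 [0.871 0.002] [0.618 0.059] 90.0 0.05
top 0.015 [316. 165.] 423 [ 0.693 -0.009] [0.088 0.085] 89.5 0.033
top 0.015 [366. 185.] 240 [ 0.61  -0.175] [0.043 0.08 ] 70.0 0.041
top 0.015 [269. 202.] 87 [0.576 0.165] [0.139 0.023] 13.0 0.049
top 0.015 [448. 202.] 317 [ 0.524 -0.448] [0.118 0.066] 31.0 0.05
top 0.015 [185. 204.] 71 [0.593 0.448] [0.028 0.069] 53.5 0.049
top 0.015 [313. 196.] 220 [0.579 0.009] [0.096 0.035] 85.5 0.034
top 0.015 [217. 215.] 88 [0.542 0.336] [0.133 0.015] 7.8 0.04
top 0.015 [328. 239.] 239 [ 0.432 -0.03 ] [0.038 0.07 ] 52.8 0.036
top 0.05 [308. 112.] 1504 [0.871 0.001] [0.057 0.614] 0.0 0.067
top 0.05 [182. 134.] 219 [0.827 0.43 ] [0.068 0.137] 47.9 0.097
top 0.05 [163. 123.] 71 [0.868 0.495] [0.008 0.064] 89.0 0.107
top 0.05 [172. 124.] 74 [0.867 0.465] [0.016 0.063]
[... 1944 characters left out ...]
0.281] [0.059 0.056] 89.6 0.05
scene 0.015 [224. 344.] 446 [ 0.577 -0.456] [0.031 0.09 ] 15.1 0.05
scene 0.05 [402. 111.] 400 [0.607 0.464] [0.076 0.075] 76.4 0.109
scene 0.05 [471. 137.] 584 [0.849 0.448] [0.091 0.104] 89.1 0.109
scene 0.05 [397. 152.] 2049 [0.673 0.267] [0.128 0.193] 10.6 0.096
scene 0.05 [416. 264.] 2600 [ 0.873 -0.002] [0.054 0.614] 0.0 0.062
scene 0.05 [285. 261.] 127 [ 0.586 -0.231] [0.012 0.08 ] 70.2 0.057
scene 0.05 [213. 335.] 532 [ 0.562 -0.467] [0.066 0.043] 86.6 0.11
scene 0.11 [484. 119.] 344 [0.868 0.476] [0.063 0.046] 0.0 0.149
scene 0.11 [361. 171.] 367 [ 0.674 -0.008] [0.074 0.026] 0.3 0.271
scene 0.11 [198. 317.] 1084 [ 0.546 -0.47 ] [0.084 0.061] 8.3 0.155
```

View pics/topz.png

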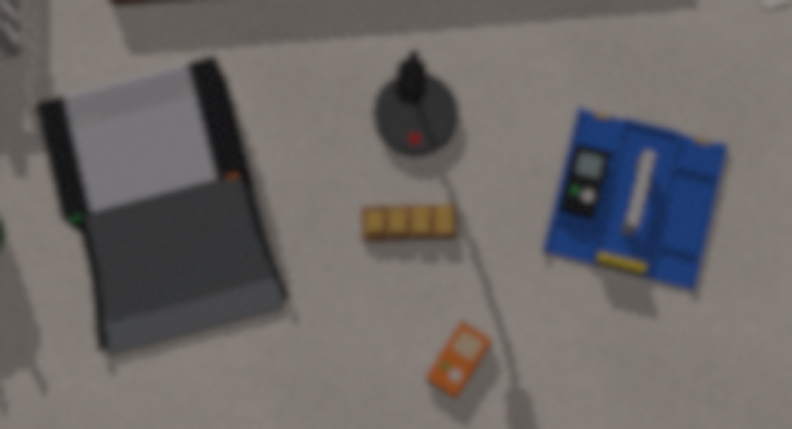

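View pics/scenez.png

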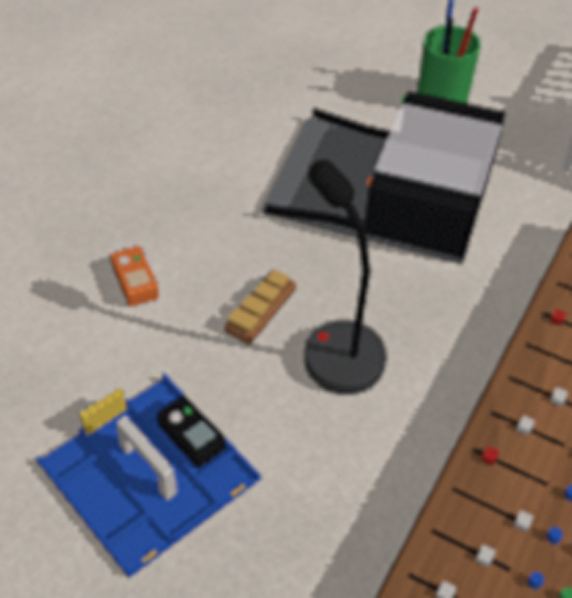

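```bash
cat >> h.py <<'E'
def wristT(im,pos,quat):
    W=np.eye(4); W[:3,:3]=R.from_quat(quat).as_matrix(); W[:3,3]=pos
    return W@im["mount"]
def snap(n):
    from cell import r,optics
    p,q=r.current_tool_pos(),r.current_ee_rot(); im=optics.get_image("wrist"); T=wristT(im,p,q)
    pickle.dump((im,T),open(n+".pkl","wb")); cv2.imwrite(f"pics/{n}.png",im["pixels"][:,:,::-1]); return im,T
E
python3 - <<'E'
from cell import r
from h import *
r.move_to([0.40,-0.02,0.25],down(np.radians(53)))
im,T=snap("w1"); P=cloud(im,T)
print(r.current_t(),r.current_q().round(2) if hasattr(r.current_q(),'round') else r.current_q(), np.round(im["mount"],3),im["fx"])
hsv=cv2.cvtColor(im["pixels"],cv2.COLOR_RGB2HSV).astype(int);H,S,V=hsv[...,0],hsv[...,1],hsv[...,2]
m=(P[...,2]>.012)&(P[...,2]<.06)&(np.hypot(P[...,0]-.431,P[...,1]+.031)<.06)
p=P[m&(P[...,2]>.02)];print(m.sum(),p[:,2].mean(),cv2.minAreaRect(p[:,:2].astype(np.float32)))
E
```

```text
2.2917 [-0.17  0.03  1.96  0.    1.15 -1.09] [[-0.001 -0.965 -0.262  0.067]
 [ 1.    -0.001 -0.    -0.   ]
 [ 0.    -0.262  0.965 -0.158]
 [ 0.     0.     0.     1.   ]] 340.92341918052665
1956 0.026637257919074918 ((0.43048667907714844, -0.030582234263420105), (0.03787333518266678, 0.0693434625864029), 52.69436264038086)
```

View pics/w1.png

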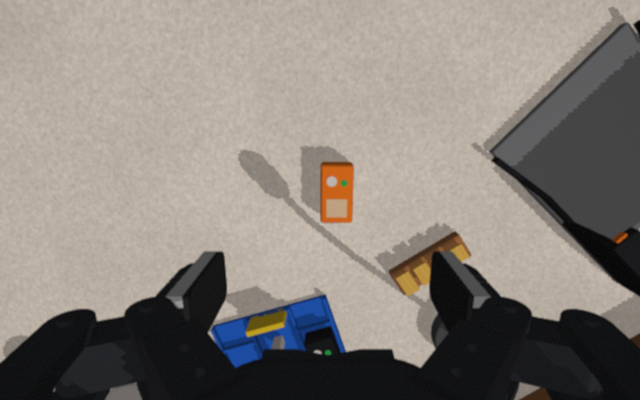

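The wrist view shows the pack at pixel (337,192), which agrees with the top camera: (0.4305,-0.0306), short axis at 52.7°. I'll grasp it now.

Run:
```python
from cell import r
from h import *
a=np.radians(52.7)
r.set_gripper(0.75,40)
r.move_to([0.4305,-0.0306,0.09],down(a))
r.move_linear([0.4305,-0.0306,0.029],vel=0.08)
r.set_gripper(0.0,40); print(r.current_opening(),r.current_contact_force())
r.move_linear([0.4305,-0.0306,0.14],vel=0.15); print(r.current_opening(),r.current_contact_force(),r.current_tool_pos())
# viewpoint of tray: camera is at tool +x 0.067, looking back(-x tilt)
b=np.radians(70.2); q=down(b); x=R.from_quat(q).as_matrix()[:,0]; print("toolx",x)
c=np.array([0.587,-0.232,0])
r.move_to(c-0.09*x*1.0+[0,0,0.24],q)
im,T=snap("w2"); print(r.current_t())
```

```text
-0.0002477310544628316 [ 0.0390836   0.1176029  -0.27421968]
-0.0022834357077547445 [ 0.96653913 -0.43714788 -0.00241354] [ 0.43005343 -0.03050568  0.13933413]
toolx [-0.94088077  0.33873792  0.        ]
7.125
```

View pics/w2.png

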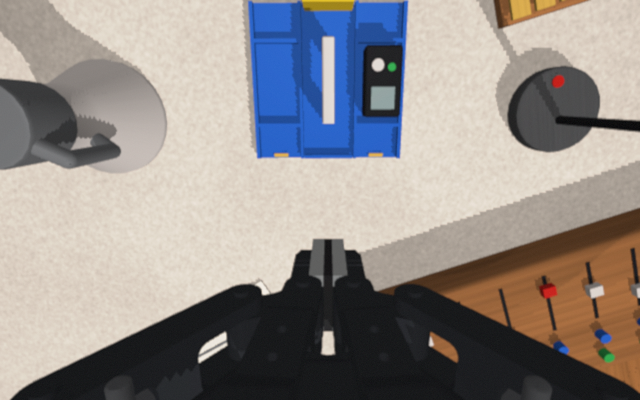

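The gripper shut fully, so it missed the pack. The tray view is good, with its centre near pixel (328,78). I'll check where the pack is and measure the tray from this picture.

Run:
```python
from cell import r,optics
from h import *
im,T=pickle.load(open("w2.pkl","rb")); P=cloud(im,T)
hsv=cv2.cvtColor(im["pixels"],cv2.COLOR_RGB2HSV).astype(int);H,S,V=hsv[...,0],hsv[...,1],hsv[...,2]
near=np.hypot(P[...,0]-.587,P[...,1]+.232)<.13
def rc(m): p=P[m]; q=cv2.minAreaRect(p[:,:2].astype(np.float32)); return m.sum(),np.round(q[0],4),np.round(q[1],4),round(q[2],2),p[:,2].mean().round(4)
print("lip", rc(near&(H>105)&(H<125)&(S>130)&(P[...,2]>.009)&(P[...,2]<.016)))
print("handle",rc(near&(P[...,2]>.044)&(P[...,2]<.06)))
print("packa",rc(near&(V<110)&(P[...,2]>.026)&(P[...,2]<.037)))
for n in("top","scene"):
    im=optics.get_image(n); P=cloud(im); cv2.imwrite(f"pics/{n}1.png",im["pixels"][:,:,::-1])
    m=(P[...,2]>.014)&(P[...,2]<.045)&(np.hypot(P[...,0]-.431,P[...,1]+.031)<.1)
    print(n,rc(m))
```

```text
lip (np.int64(2901), array([ 0.5855, -0.2308]), array([0.1612, 0.1584]), 70.22, np.float64(0.0127))
handle (np.int64(1068), array([ 0.586 , -0.2309]), array([0.0115, 0.0784]), 69.9, np.float64(0.0527))
packa (np.int64(1924), array([ 0.572 , -0.1847]), array([0.1402, 0.0649]), 11.04, np.float64(0.0317))
top (np.int64(0), array([0., 0.]), array([0., 0.]), 0.0, np.float64(nan))
scene (np.int64(52), array([ 0.422 , -0.0429]), array([0.0107, 0.0686]), 49.3, np.float64(0.0248))<stdin>:6: RuntimeWarning: Mean of empty slice.
  ret = ret.dtype.type(ret / rcount)
```

Run:
```python
import cv2
a=cv2.imread("pics/scene1.png")[120:320,200:450]
cv2.imwrite("pics/scene1z.png",cv2.resize(a,None,fx=2.8,fy=2.8))
```

```text
(no output)
```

View pics/scene1z.png

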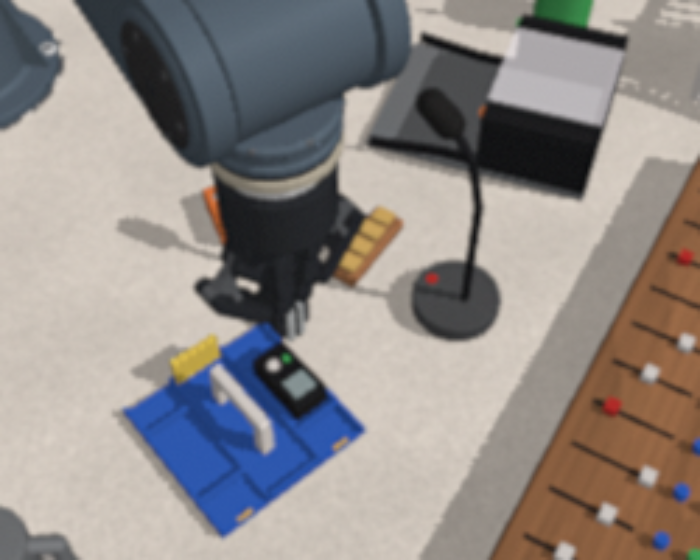

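Run:
```python
from cell import r
from h import *
a=np.radians(52.7)
r.move_to([0.40,-0.02,0.22],down(a)); 
im,T=snap("w3"); 
r.set_gripper(0.75,40); print(r.current_opening())
P=cloud(im,T)
m=(P[...,2]>.018)&(P[...,2]<.06)&(np.hypot(P[...,0]-.431,P[...,1]+.031)<.08)
k,l,s,c=cv2.connectedComponentsWithStats(m.astype(np.uint8))
for i in range(1,k):
    if s[i,4]>100: p=P[l==i];print(s[i,4],p[:,2].mean(),p[:,2].max(),cv2.minAreaRect(p[:,:2].astype(np.float32)))
im,T=snap("w4"); P=cloud(im,T)
# finger geometry in tool frame
M=im["mount"];d=im["depth"]
Q=cloud(im,M); f=(d>0)&(d<0.25); print("finger pts z max", np.percentile(Q[f][:,2],[50,95,99,100]), r.current_t())
Z=np.where(f,Q[...,2],np.nan); i=np.argsort(-np.nan_to_num(Z,nan=-1).ravel())[:8]; print([(np.unravel_index(j,Z.shape),Q.reshape(-1,3)[j].round(3)) for j in i])
```

```text
0.750709831310857
2235 0.026645321636361016 0.030144721678154407 ((0.4307783246040344, -0.03060407191514969), (0.03754383325576782, 0.06967911869287491), 52.53295135498047)
finger pts z max [-0.08948181 -0.04471378 -0.02924938 -0.02065624] 9.3167
[((np.int64(275), np.int64(255)), array([-0.005, -0.033, -0.021])), ((np.int64(282), np.int64(255)), array([-0.009, -0.033, -0.021])), ((np.int64(250), np.int64(253)), array([ 0.007, -0.033, -0.021])), ((np.int64(261), np.int64(401)), array([ 0.002,  0.032, -0.021])), ((np.int64(265), np.int64(401)), array([-0.   ,  0.032, -0.022])), ((np.int64(264), np.int64(254)), array([ 0.   , -0.033, -0.022])), ((np.int64(277), np.int64(255)), array([-0.006, -0.033, -0.022])), ((np.int64(282), np.int64(400)), array([-0.008,  0.032, -0.022]))]
```

View pics/w4.png

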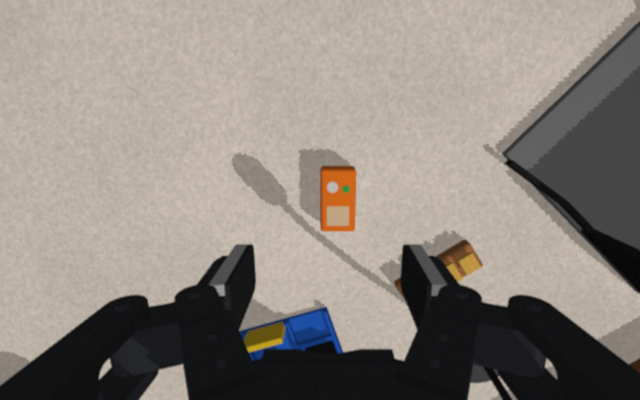

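The pack hasn't moved. In the wrist depth image the fingertips sit about 21 mm behind the TCP, not 22 mm ahead as stated, so the fingers closed above it. I'll check this against the shut-gripper picture, then probe gently.

Run:
```python
from cell import r
from h import *
for n in("w1","w3","w4"):
    im,T=pickle.load(open(n+".pkl","rb")); Q=cloud(im,im["mount"]); d=im["depth"]; P=cloud(im,T)
    f=(d>0)&(d<.25)&(abs(Q[...,0])<.03); z=Q[f][:,2]; print(n,np.percentile(z,[90,99,99.9,100]).round(4), "desk z",np.median(P[(d>.25)&(P[...,2]<.01)][:,2]).round(4))
    g=f&(Q[...,2]>-.045); p=Q[g]; print("  y range",p[:,1].min().round(3),p[:,1].max().round(3),"x",p[:,0].min().round(3),p[:,0].max().round(3),"inner y", abs(p[:,1]).min().round(4), "outer z at tips")
# probe: lower beside pack over bare desk, at 0.75 opening is current; force watch
r.move_to([0.43,-0.0306-0.0,0.10],down(np.radians(52.7)))
f0=np.array(r.current_contact_force()); z=0.029+0.0; 
r.move_linear([0.4305,-0.0306,0.029],vel=0.1)
z=0.029
while z>-0.018:
    z-=0.004; r.move_linear([0.4305,-0.0306,z],vel=0.05)
    F=np.array(r.current_contact_force())-f0; 
    if np.linalg.norm(F)>2: print("contact",z,F); break
print(z,F,r.current_tool_pos(),r.current_t())
im,T=snap("w5")
```

```text
w1 [-0.0596 -0.0347 -0.0296 -0.028 ] desk z 0.0008
  y range -0.057 0.056 x -0.011 0.012 inner y 0.0415 outer z at tips
w3 [-0.0648 -0.0295 -0.0215 -0.0184] desk z 0.0008
  y range -0.014 0.013 x 0.006 0.012 inner y 0.0 outer z at tips
w4 [-0.0594 -0.0292 -0.023  -0.0207] desk z 0.0008
  y range -0.047 0.045 x -0.011 0.012 inner y 0.0309 outer z at tips
-0.019 [-0.17205864 -0.73726247  0.00815587] [ 0.43033454 -0.03056071 -0.01922348] 13.7417
```

View pics/w5.png

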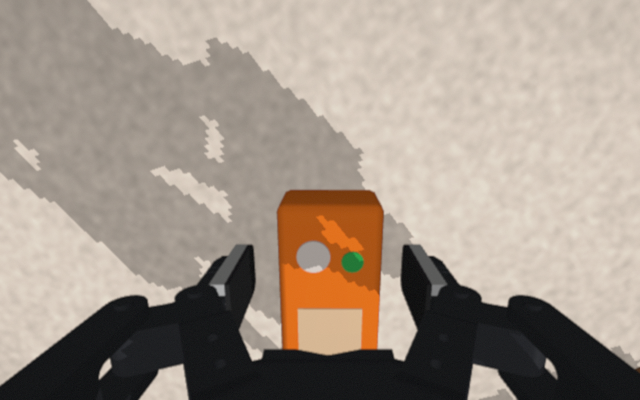

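The probe confirms it. At a reported TCP height of -0.019 the pads straddle the pack, with the pack centred at column 330, and there is no contact. The true fingertips are about 18–28 mm behind the reported TCP depending on opening. I'll work with that offset.

Run:
```python
from cell import r
from h import *
r.move_linear([0.4305,-0.0306,-0.008],vel=0.08)
r.set_gripper(0.0,40); print("open",r.current_opening())
im,T=snap("w6"); Q=cloud(im,im["mount"]); d=im["depth"]
r.move_linear([0.4305,-0.0306,0.10],vel=0.15); print(r.current_opening(),r.current_contact_force(),r.current_t())
im,T=snap("w7"); Q=cloud(im,im["mount"]); d=im["depth"]
g=(d>0)&(d<.25)&(abs(Q[...,0])<.013)&(Q[...,2]>-.06)&(im["pixels"].max(-1)<90); print(np.percentile(Q[g][:,2],[50,99,99.8,100]))
```

```text
open 0.43323418509924594
0.43357453786669214 [-0.21919202 -0.16768117 -1.72497778] 15.3417
[-0.04549107  0.07971155  0.08418665  0.08591652]
```

View pics/w7.png

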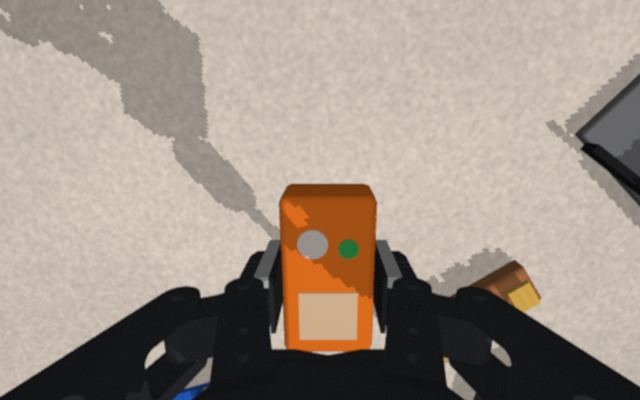

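The pack is held, opening 0.433, spanning pixels (280–376, 185–350). Next I'll work out its pose in the hand and place it in the pocket.

Run:
```python
from cell import r
from h import *
im,T=pickle.load(open("w7.pkl","rb")); Q=cloud(im,im["mount"]); d=im["depth"]
hsv=cv2.cvtColor(im["pixels"],cv2.COLOR_RGB2HSV).astype(int);H,S=hsv[...,0],hsv[...,1]
u,v=np.meshgrid(range(640),range(400))
m=(u>275)&(u<380)&(v>180)&(v<352)&(d>0)&(d<.25)&(Q[...,2]>-.045)&(Q[...,2]<-.020)&(abs(Q[...,1])<.0195)&(im["pixels"].max(-1)>95)
p=Q[m]; print(m.sum(),np.percentile(p[:,2],[5,50,95]).round(4)); zt=np.median(p[:,2]); p=p[abs(p[:,2]-zt)<.003]
print(p[:,:2].min(0),p[:,:2].max(0),cv2.minAreaRect(p[:,:2].astype(np.float32)))
# tips just for black px near pads
g=(d>0)&(d<.25)&(abs(Q[...,0])<.014)&(abs(Q[...,1])>.0195)&(abs(Q[...,1])<.04)&(Q[...,2]<-.0); print("tips",np.percentile(Q[g][:,2],[90,99,99.8,100]))
```

```text
14881 [-0.0359 -0.0347 -0.0321]
[-0.03549224 -0.01949376] [0.03449224 0.01834025] ((-0.0005023293197154999, -0.0005775392055511475), (0.0378212071955204, 0.06998258829116821), 89.98058319091797)
tips [-0.03817501 -0.02416279 -0.02123586 -0.01959902]
```

Run:
```python
from cell import r
from h import *
a=np.radians(70.1); q=down(a); Rm=R.from_quat(q).as_matrix()
c=np.array([0.5857,-0.2309,0]); ty=np.array([np.cos(a),np.sin(a),0]); 
t=c-0.054*ty - Rm@np.array([-0.0005,-0.0006,0])
print(t)
r.move_to(t+[0,0,0.10],q)
f0=np.array(r.current_contact_force())
r.move_linear(t+[0,0,0.012],vel=0.12)
r.move_linear(t+[0,0,-0.002],vel=0.04); print(np.array(r.current_contact_force())-f0,r.current_tool_pos())
r.set_gripper(0.50); print(r.current_opening(),r.current_t())
r.move_linear(t+[0,0,0.13],vel=0.15)
# back off to look
x=Rm[:,0]
r.move_linear(c-0.06*x+[0,0,0.20],vel=0.25)
im,T=snap("w8"); P=cloud(im,T)
def rc(m): p=P[m]; s=cv2.minAreaRect(p[:,:2].astype(np.float32)); return m.sum(),np.round(s[0],4),np.round(s[1],4),round(s[2],2),p[:,2].mean().round(4)
d=(P-c)@Rm; near=(im["depth"]>.1)
tx=-d[...,0]; tyy=d[...,1]
k=near&(P[...,2]>.025)&(P[...,2]<.038)&(abs(tx)<.06)
print("b",rc(k&(tyy<-.02)&(tyy>-.09))); print("a",rc(k&(tyy>.02)&(tyy<.09)))
print("handle",rc(near&(P[...,2]>.046)&(P[...,2]<.06)&(abs(tx)<.06)&(abs(tyy)<.03)), r.current_t())
for s,e in(("b",(tyy<-.02)&(tyy>-.09)),("a",(tyy>.02)&(tyy<.09))): print(s,np.percentile(tx[k&e],[.5,99.5]).round(4),np.percentile(tyy[k&e],[.5,99.5]).round(4))
```

```text
[ 0.56705359 -0.2809412   0.        ]
[ 0.03968181 -1.01732926 -0.25354554] [ 0.56692184 -0.28088029 -0.00228042]
0.5004917996778655 18.1083
b (np.int64(3146), array([ 0.5675, -0.2815]), array([0.0387, 0.069 ]), 70.33, np.float64(0.0318))
a (np.int64(3141), array([ 0.6039, -0.178 ]), array([0.0382, 0.0688]), 70.27, np.float64(0.0318))
handle (np.int64(1320), array([ 0.5861, -0.231 ]), array([0.012 , 0.0788]), 70.55, np.float64(0.0526)) 19.7667
b [-0.0343  0.0343] [-0.0722 -0.0347]
a [-0.0351  0.0334] [0.0368 0.0744]
```

View pics/w8.png

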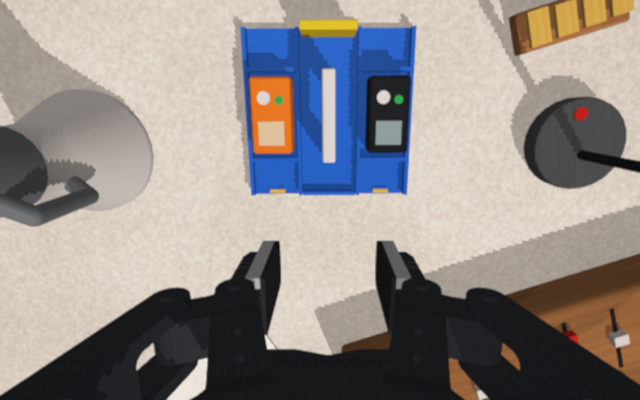

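The orange pack lies flat in its pocket. Its top is at z = 0.0318, the same as the black one, and it is within 1 mm of the pocket centre. Before carrying the tray I'll take a wrist view of the dock.

Run:
```python
from cell import r
from h import *
b=np.radians(100.5); q=down(b)
r.move_linear([0.42,-0.10,0.22],vel=0.35)
r.move_to([0.43,0.17,0.25],q)
r.move_linear([0.63,0.265,0.27],vel=0.3)
im,T=snap("d1"); print(r.current_t())
P=cloud(im,T)
def rc(m): p=P[m]; s=cv2.minAreaRect(p[:,:2].astype(np.float32)); return m.sum(),np.round(s[0],4),np.round(s[1],4),round(s[2],2),p[:,2].mean().round(4)
ok=(im["depth"]>.15)&(np.hypot(P[...,0]-.6,P[...,1]-.26)<.25)
for lo,hi in((.005,.014),(.016,.026),(.08,.1)):
    m=ok&(P[...,2]>lo)&(P[...,2]<hi); k,l,s,c=cv2.connectedComponentsWithStats(m.astype(np.uint8))
    for i in range(1,k):
        if s[i,4]>150: print(lo,c[i].round(),rc(l==i))
```

```text
22.6833
0.005 [325.  93.] (np.int64(18785), array([0.5543, 0.247 ]), array([0.1401, 0.1891]), 10.33, np.float64(0.0109))
0.005 [470. 164.] (np.int64(157), array([0.6003, 0.4432]), array([0.0235, 0.0673]), 75.78, np.float64(0.0092))
0.005 [135. 168.] (np.int64(166), array([0.6811, 0.0296]), array([0.05  , 0.0084]), 19.47, np.float64(0.0096))
0.005 [300. 313.] (np.int64(194), array([0.8446, 0.2665]), array([0.0785, 0.0027]), 89.96, np.float64(0.0099))
0.016 [246.  94.] (np.int64(764), array([0.5724, 0.1589]), array([0.1328, 0.0111]), 14.82, np.float64(0.0221))
0.016 [405.  93.] (np.int64(756), array([0.5392, 0.3367]), array([0.1326, 0.011 ]), 6.08, np.float64(0.0223))
0.016 [122.  83.] (np.int64(382), array([0.5798, 0.0199]), array([0.019 , 0.0272]), 89.21, np.float64(0.0242))
0.016 [144.  88.] (np.int64(341), array([0.5804, 0.0422]), array([0.0229, 0.0236]), 80.02, np.float64(0.0241))
0.016 [474. 166.] (np.int64(181), array([0.6016, 0.4437]), array([0.0263, 0.0692]), 78.85, np.float64(0.0211))
0.016 [128. 171.] (np.int64(345), array([0.6811, 0.0291]), array([0.0493, 0.0104]), 19.29, np.float64(0.021))
0.016 [301. 318.] (np.int64(251), array([0.8447, 0.2672]), array([0.0031, 0.0797]), 0.37, np.float64(0.0209))
0.08 [520. 185.] (np.int64(1515), array([0.6057, 0.4628]), array([0.0682, 0.0753]), 82.63, np.float64(0.0913))
0.08 [325. 209.] (np.int64(18708), array([0.6725, 0.2695]), array([0.1284, 0.1883]), 10.55, np.float64(0.0907))
0.08 [558. 198.] (np.int64(354), array([0.6106, 0.5013]), array([0.0074, 0.0258]), 82.49, np.float64(0.0902))
```

View pics/d1.png

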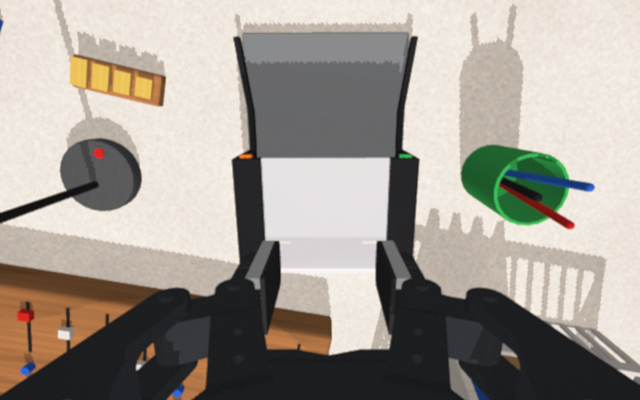

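The dock's roof centre is (0.6725,0.2695) and the midpoint between the rails is (0.556,0.248). Both give a yaw of 10.5° and an origin of (0.611,0.258). Next I'll carry the tray.

Run:
```python
from cell import r
from h import *
q=down(np.radians(70.3)); q2=down(np.radians(100.5))
r.move_linear([0.45,0.19,0.24],vel=0.35)
r.set_gripper(0.33,70)
r.move_to([0.43,-0.12,0.22],q)
h=np.array([0.586,-0.231,0])
r.move_linear(h+[0,0,0.09],vel=0.3)
r.move_linear(h+[0,0,0.013],vel=0.1)
r.set_gripper(0.0,70); print("open",r.current_opening(),r.current_t())
r.move_linear(h+[0,0,0.025],vel=0.05); print(r.current_opening(),r.current_contact_force())
r.move_linear(h+[0,0,0.11],vel=0.12)
print(r.current_opening(),r.current_contact_force(),r.current_torque(),r.current_t())
im,T=snap("c1")
```

```text
open 0.12167953306256032 27.05
0.12300165787491812 [-0.1603785   0.64844791 -6.47812131]
0.12399175030631902 [ 0.08986443  0.93519966 -4.75913669] [-6.48457404e-05 -4.05360168e-02  6.63324616e-03] 28.3
```

View pics/c1.png

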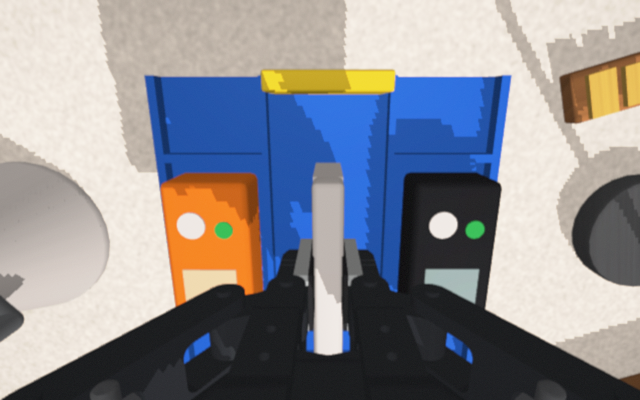

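The tray is held level with both packs seated. I'll carry it towards the robot, around the gooseneck, and over to the dock.

Run:
```python
from cell import r
from h import *
q2=down(np.radians(100.5)); qm=down(np.radians(85))
o=np.array([0.611,0.2581,0]); X=np.array([.9833,.1822,0])
r.move_linear([0.42,-0.12,0.12],rot=down(np.radians(78)),vel=0.22)
r.move_linear([0.42,0.15,0.12],rot=q2,vel=0.22)
r.move_linear(o-0.075*X+[0,0,0.09],vel=0.2)
im,T=snap("c2"); P=cloud(im,T); print(r.current_t())
f0=np.array(r.current_contact_force())
# tray pose in air from tab & lips relative to the tool
Q=cloud(im,im["mount"]);hsv=cv2.cvtColor(im["pixels"],cv2.COLOR_RGB2HSV).astype(int);H,S=hsv[...,0],hsv[...,1]
d=im["depth"]; y=(H>22)&(H<32)&(S>140)&(d>.05)&(d<.3); p=Q[y]; print("tab tool",y.sum(),p.min(0).round(4),p.max(0).round(4))
b=(H>105)&(H<125)&(S>130)&(d>.1)&(d<.3)&(Q[...,0]>.0); p=Q[b]; print("blue",p.min(0).round(4),p.max(0).round(4))
pp=P[b|y]; print("world z",np.percentile(pp[:,2],[1,50,99]))
```

```text
31.75
tab tool 3090 [-0.0185 -0.2059 -0.0277] [0.0806 0.0247 0.0648]
blue [ 0.     -0.0813 -0.071 ] [0.0808 0.0811 0.0104]
world z [0.07946204 0.08138756 0.11522414]
```

View pics/c2.png

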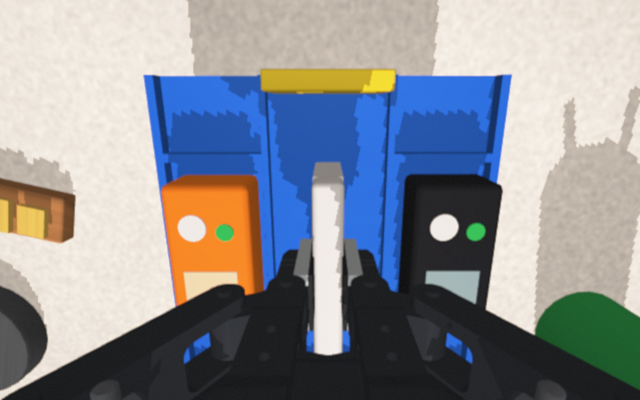

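The tray is centred in the hand, edges at ±81 mm, with the tab 80.7 mm from the tool axis. Now I'll lower it gently.

Run:
```python
from cell import r
from h import *
o=np.array([0.611,0.2581,0]); X=np.array([.9833,.1822,0])
f0=np.array(r.current_contact_force())
b=o-0.075*X
r.move_linear(b+[0,0,0.042],vel=0.12)
for z in (0.036,0.031,0.027,0.025,0.0235):
    r.move_linear(b+[0,0,z],vel=0.06); F=np.array(r.current_contact_force())-f0; print(z,F.round(1),r.current_tool_pos().round(4))
    if F[2]>4: break
# slide a little while held
for x in (-.065,-.057):
    r.move_linear(o+x*X+[0,0,z],vel=0.05);F=np.array(r.current_contact_force())-f0; print(x,F.round(1))
print(r.current_t())
im,T=snap("c3")
```

```text
0.036 [11.6  5.4 -2.1] [0.5373 0.2444 0.0361]
0.031 [10.6  4.9 -2.7] [0.5371 0.2444 0.0308]
0.027 [11.8  5.9 -1.8] [0.5371 0.2444 0.0268]
0.025 [10.9  5.3 -2.7] [0.5372 0.2444 0.0249]
0.0235 [11.5  6.2  2.7] [0.5377 0.2446 0.024 ]
-0.065 [13.1  5.9  4.7]
-0.057 [7.9 4.7 8.8]
34.2083
```

View pics/c3.png

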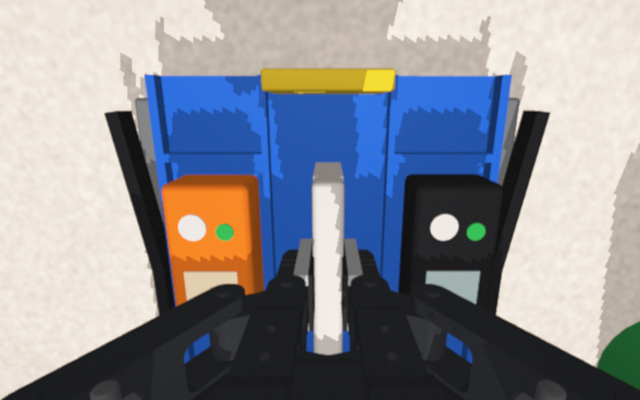

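The tray sits on the floor plate between the rails with small forces. I'll release it, come up, go round in front of the tab and push.

Run:
```python
from cell import r
from h import *
o=np.array([0.611,0.2581,0]); X=np.array([.9833,.1822,0])
r.set_gripper(0.30); 
p=r.current_tool_pos()
r.move_linear([p[0],p[1],0.09],vel=0.15)
s=o-0.175*X
r.move_linear(s+[0,0,0.10],vel=0.25)
im,T=snap("e1")
r.set_gripper(0.0,40)
r.move_linear(s+[0,0,0.008],vel=0.15)
r.sleep(0.2); f0=np.array(r.current_contact_force()); print(r.current_t())
r.move_linear(o-0.150*X+[0,0,0.008],vel=0.1)
x=-0.150
while x<-0.066:
    x+=0.006; r.move_linear(o+x*X+[0,0,0.008],vel=0.06); F=np.array(r.current_contact_force())-f0
    print(round(x,3),round(float(F@X),1),F.round(1))
    if np.linalg.norm(F)>25: break
print(r.current_t())
im,T=snap("e2")
```

```text
37.1583
-0.144 -0.5 [-0.5 -0.4 -0.2]
-0.138 0.3 [ 0.3 -0.3  0.4]
-0.132 -0.1 [-0.1 -0.5 -0.5]
-0.126 -0.3 [-0.2 -0.9 -1. ]
-0.12 -0.6 [-0.5 -0.1 -0.6]
-0.114 -1.0 [-0.8 -1.6 -1.2]
-0.108 -0.0 [ 0.1 -0.4  0.1]
-0.102 -0.5 [-0.5  0.1  0.1]
-0.096 -1.1 [-1.2  0.2  0.3]
-0.09 -0.8 [-0.7 -0.7 -0.7]
-0.084 -0.3 [-0.1 -1.2 -0.4]
-0.078 0.4 [ 0.4 -0.3 -0.1]
-0.072 0.5 [ 0.5  0.  -0.4]
-0.066 -0.5 [-0.4 -0.9 -0.7]
41.0583
```

View pics/e2.png

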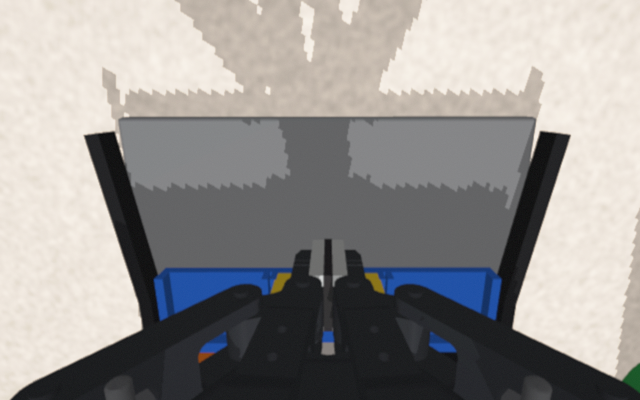

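The tray is sliding in with very little force, the fingers against the tab at about (325,280). I'll continue in fine steps until it reaches the stop.

Run:
```python
from cell import r
from h import *
o=np.array([0.611,0.2581,0]); X=np.array([.9833,.1822,0])
x=-0.066; f0=np.array(r.current_contact_force())
while x<-0.046:
    x+=0.0015; r.move_linear(o+x*X+[0,0,0.008],vel=0.04); F=np.array(r.current_contact_force())-f0
    print(round(x,4),round(float(F@X),1),F.round(1))
    if F@X<-12: break
print(r.current_t())
s=o-0.13*X
r.move_linear(s+[0,0,0.008],vel=0.15); r.move_linear(s+[0,0,0.12],vel=0.25)
r.move_linear(o+0.02*X+[0,0,0.20],vel=0.25)
im,T=snap("g1"); P=cloud(im,T); d=(P-o); u=d@X; v=d@np.array([-X[1],X[0],0])
hsv=cv2.cvtColor(im["pixels"],cv2.COLOR_RGB2HSV).astype(int);H,S=hsv[...,0],hsv[...,1]
ok=im["depth"]>.1
y=ok&(H>20)&(H<34)&(S>130)&(abs(v)<.05)&(u<0)&(u>-.1)
print("tab x",np.percentile(u[y],[1,50,99]).round(4),"y",np.percentile(v[y],[1,99]).round(4),"z",np.percentile(P[y][:,2],[1,99]).round(4))
b=ok&(H>105)&(H<125)&(S>130)&(abs(v)<.1)&(u<0)&(u>-.1)
print("blue x",np.percentile(u[b],[.3,50]).round(4),"y",np.percentile(v[b],[.5,99.5]).round(4))
for s_ in(1,-1):
    k=b&(v*s_>.04)&(v*s_<.075); print("front edge side",s_,np.percentile(u[k],1).round(4))
roof=ok&(P[...,2]>.085)&(P[...,2]<.097)&(abs(v)<.1)&(u>-.02)&(u<.14); print("roof x",np.percentile(u[roof],[.5,99.5]).round(4),"y",np.percentile(v[roof],[.5,99.5]).round(4)); print(r.current_t())
```

```text
-0.0645 -4.7 [-4.7 -0.8  1.7]
-0.063 -4.1 [-3.9 -1.7  1.3]
-0.0615 -3.3 [-3.3 -0.2  0.5]
-0.06 -2.6 [-2.5 -1.1 -0.4]
-0.0585 -3.8 [-3.6 -1.8 -0.5]
-0.057 -2.9 [-2.7 -1.4 -0.5]
-0.0555 -2.6 [-2.5 -0.8 -1.3]
-0.054 -2.7 [-2.7 -0.4  1.1]
-0.0525 -10.8 [-10.5  -2.4   6. ]
-0.051 -20.3 [-20.   -3.7  14.5]
43.6083
tab x [-0.0431 -0.0397 -0.0371] y [-0.0241  0.0241] z [0.0471 0.0507]
blue x [-0.0435 -0.0207] y [-0.084   0.0838]
front edge side 1 -0.0435
front edge side -1 -0.0435
roof x [0.001  0.1058] y [-0.0927  0.0924]
45.7667
```

View pics/g1.png

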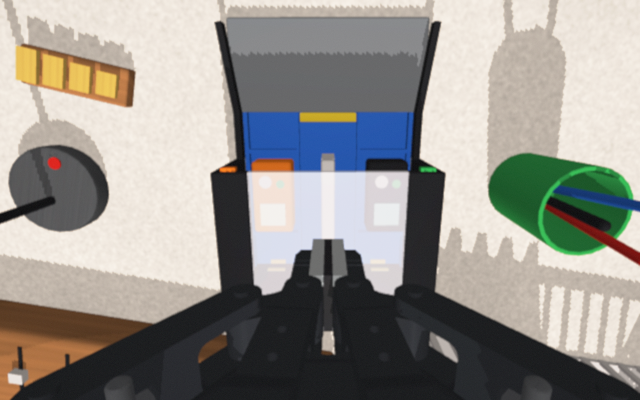

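The tray is home: the force rose sharply at the stop, the tab face is about 44.5 mm outside the mouth, and both sides of the front edge are equal, so it is straight. Both packs show in their pockets through the roof at (272,190) and (385,190). Handing in.

Run:
```python
from cell import r
r.sleep(0.3); print(r.current_contact_force(),r.current_t()); r.hand_in()
```

```text
[-0.06774668  0.89538763 -0.12035833] 46.0667
the job is handed in; nothing more can be done
```

I put the orange transmitter in the tray's empty pocket, set the loaded tray between the dock's rails and pushed it home. I handed the job in at about 46 s of the 72 s allowed; no verdict was reported.

**Last checks**
- **Home:** The push met the back stop, with the force rising from about 3 N to 20 N. The tab face is about 44.5 mm outside the mouth (45 mm is nominal), and both sides of the tray's front edge measured the same, so it is straight.
- **Transmitters:** Before the carry, both lay flat and within about 2 mm of their pocket centres. At the end I could see both in their pockets through the clear roof, but I did not measure them again.
- **Bystanders:** I never commanded the arm close to any of them. The chime, gooseneck and pen cup looked undisturbed in the last picture. The megaphone was out of its view, and I measured none of them again.

**What failed or disagreed**
- **Missed grasp:** My first try closed above the transmitter without touching it. The fingertips are really about 18–28 mm behind the reported TCP, not 22 mm ahead as stated. I measured this with the wrist camera's depth image, checked it with a probe, and used the measured values from then on.
- **Upward force at the stop:** The last push also showed about 14 N upwards on the tool. The tab height measured afterwards was normal.

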